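# Put the pliers away in the tool chest with the stayed lid

### The job

Put the pliers away in the wooden tool chest: raise its lid by the bar handle until the folding stay at its side locks and holds the lid up, and lay the pliers gently down on the chest's floor. Then break the stay by pushing the bar at its middle joint back through straight, toward the rear of the chest, and lower the lid under control until it is fully shut, without letting it fall. Leave the brush and the hammer where they lie.

Things in the scene. Friction and masses are not known exactly. Their poses are not given: they have to be found in the camera images.
- chest: wooden chest fixed to the bench, 190 (x) x 220 (y) x 80 mm high without lid; 7 mm walls, floor top 8 mm above the origin. Origin: centre of its underside; x points from front to rear (away from the robot), z up. Lid hinge along the rear top edge; folding stay on the outside of the +y (left) side.
- chest_in (a point): point on the chest's inner floor, 20 mm in front of its centre: a clear place to lay the pliers with their length along the chest's y axis (free inner space 176 x 206 mm, nothing in it)
- chest_hinge (a point): middle of the lid's hinge axis (the axis runs along the chest's y), at the rear top edge, 82 mm above the bench
- lid_handle (a point): middle of the round aluminium bar handle, 12 mm thick, parallel to the hinge, 124 mm between its two brackets, 46 mm off the lid's front edge. In the lid's frame it lies 238 mm in front of the hinge axis and 7 mm above it (lid 16 mm thick). A gripper pointing down can pinch it, fingers before and behind it, and keep pointing down through the whole swing while the bar turns in the fingers.
- chest_lid (a joint): lid angle in rad: 0 shut, grows as the front edge rises; about 1.33 is the most that the stay allows, about 1.32 with the stay locked. The 0.5 kg lid falls shut if let go at low angles; with the stay broken, hinge friction still holds it where it is left above about 1.1 rad, and it drops if let go below 0.7 to 1.0.
- stay (a joint): middle joint of the stay in rad: 0 folded (lid shut), 2.62 both links in line (lid fully raised), 2.82 at its stop past straight: locked. A light spring carries it past straight once the lid is firmly raised to its end and let go. To break it push the joint rearward and down some 40 mm (a few N), to under 2.0; let go nearer to straight it may lock again.
- stay_bar (a point): middle of the outer part of the push bar at the stay's middle joint, a black rod, 14 mm thick, sticking out 76 mm sideways (chest +y); this point is 60 mm outside the lid's side, so a gripper pushing here passes beside the lid. Locked, it is 39 mm above and 84 mm in front of the hinge axis; pushed, it moves first along about (0.82, 0, -0.57) in chest axes. A tool slanting rearward and down can push it.
- pliers: flat-nose pliers lying flat, steel with dark grips, 53 x 153 x 14 mm, 0.11 kg. Origin: middle of its underside. Its y axis runs along its length, +y to the grips (53 mm wide over the grips from y = 10 to 70 mm), -y to the nose (12 mm wide). Grasp at their pivot, 30 mm wide, y = -21 to 9 mm.
- brush: brush with a wooden back and brass bristles, 30 x 199 x 13 mm, lies in a row with the pliers and the hammer (order varies); leave alone. Origin: middle of its underside, y along its length.
- hammer: small hammer with a wooden handle, 63 x 206 x 25 mm; leave alone. Origin: middle of its underside, y along its length.

How it is judged:
By the outcome, as a careful person would: the job done as asked, in the order asked, and still so for the second after the job is handed in, with the robot touching nothing.
It also fails if it takes over 72 s, if anything falls off the work surface, if the arm or the gripper's body presses on something with over 40 N, if the wrist force passes 120 N, or if a joint passes its speed limit or range.

### The arm

A 7-joint arm with a two-finger parallel gripper is mounted at the origin on a cart in front of the work surface, level with it; the furniture and walls round the work are solid. World frame = base frame: x ahead of the robot, y to its left, z up, the work surface at z = 0. Lengths are in m, angles in rad, forces in N, time in s.
With the tool pointing down it reaches from about 0.4 to 0.85 m from the base axis. Payload 10.4 kg.
Tool frame: the origin (TCP) lies at the very end of the fingers, on their centre line; the grasp point (between the pads) lies 19 mm behind it (r.pinch_z is the distance from the TCP to the grasp point, in m); z points along the fingers, y is the line along which they close (so a half turn about z gives the same grasp; the last joint's range is limited). The gripper opens to 87 mm and grips with 3 to 60 N. Pads are 19 mm wide; open, the fingers measure 117 mm over their backs; the gripper's body (75 mm by 190 mm) begins 51 mm behind the grasp point.
Start: joints at [1.094, 0.332, -0.065, 1.46, 0.022, 1.35, -0.088], TCP at [0.274, -0.562, 0.186] pointing down, gripper open.
Joint ranges: [-2.6, 2.6], [-0.5, 2.12], [-1.47, 1.34], [0.16, 2.42], [-1.27, 4.41], [0.06, 2.06], [-2.6, 2.6]. Speed limits (rad/s): [2.22, 2.22, 2.79, 2.79, 3.14, 3.14, 3.14].

### API

Orientations are given as a unit quaternion [x, y, z, w].
In Python, from bench import sensors, vision, r gives the robot as it stands.
- The arm moves only by the shell command python3 -m crank 'ROWS' [OPENING] [FORCE]. ROWS is JSON, a list of rows, each a list of 2 entries, a list of its own where there are three numbers: the shift along the tool's x, y, z normalised to -1 to 1, where 1 is 3 cm, then the turn about the tool's z normalised to -1 to 1, where 1 is 8 degrees. A call has 1 to 12 rows; each row shifts and turns the commanded pose from where the row before left it, along the tool's axes as they then stand; what a row does not reach is not made up. A row lasts 1/8 s, in which the tool goes at most 62.5 mm and 10.7 degrees, less where a joint would pass 70% of its speed; a pose out of reach is approached as far as the arm can. A call with a number of a shift or a turn outside -1 to 1 is refused whole. A call with a gripper value outside its range is refused whole. OPENING is the opening, from 0 (shut) to 1 (fully open), set as the call begins (- or left out, the last holds). The fingers move at their own pace and stop on an object; FORCE is the grip in N (left out, the last holds). Time passes only in rows, so rows that do not move let the fingers close. It gives the time, the measured TCP pose, the force, the opening and the grip force at its end, in the units of the state.
- sensors.read_state(): the state, without advancing time (a new reading comes with each control period).
- vision.camera(name): name is "scene" or "side" or "wrist"; returns the picture (384x512x3 uint8, red, green, blue); there is no depth.
- vision.camera_model(name): a dict with "vertical_fov" (degrees; the focal length in pixels is half the picture's height over the tangent of half this angle, whatever the lens; pixels are square), "cx", "cy" (the principal point, pixels), "dist" ([k1, k2, p1, p2, k3] as OpenCV has them; the pictures are not rectified), "camera_from_world" (4x4, takes a point from world to camera coordinates); the wrist camera has in their place "hand_eye" (4x4, takes a point from camera to tool coordinates, whose origin is the TCP and whose axes are the flange's). Camera axes: x right, y down, z forward; pixel columns grow to the right and rows downward; lengths in m; the calibration is good to about 2 mm. A picture is of the moment at which its call begins: read the wrist's pose just before it. camera_model takes no time and is no camera call.
- r.close_job(): hands the job in; it is judged then, once.
The state is a dict: "time": time; "joint_positions": joint angles; "joint_vel": joint speeds; "joint_torque": joint torques, N m; "ee_pos": TCP position; "eef_rot": TCP orientation; "ft_force": force on the tool from outside, world axes, zero at the start; "torque": the same for the moment, N m; "width": finger opening in m; "grip_force": force on a finger pad.
Only numpy, scipy, OpenCV 4.12 (cv2) and the standard library are available. Lean on these libraries where they do the work, as an engineer would, in place of code of your own. Each camera call takes 0.05 s, during which the arm holds its last target. There are 200 camera calls.

## Working session

There is one attempt and no reset: what is moved stays moved. The work goes in short steps, Python scripts to look and compute and a shell command to move; the robot and the scene stay as the last step left them, time stands still between calls to the robot, and variables do not carry over. Pictures are saved under pics/ and viewed, at most 10 in all, crops included, and the job is handed in when it is done.

```bash
ls; mkdir -p pics; python3 - <<'E'
from bench import sensors, vision, r
import cv2,numpy as np
for n in ("scene","side"):
    cv2.imwrite(f"pics/{n}0.png",vision.camera(n)[:,:,::-1])
    m=vision.camera_model(n);print(n,{k:np.round(v,3).tolist() for k,v in m.items()})
print({k:np.round(v,4).tolist() for k,v in sensors.read_state().items()}, r.pinch_z)
E
```

```text
pics
scene {'vertical_fov': 48.863, 'cx': 256.378, 'cy': 190.977, 'dist': [-0.123, 0.0, 0.0, 0.0, 0.0], 'camera_from_world': [[0.695, -0.719, -0.01, -0.468], [-0.453, -0.427, -0.782, 0.297], [0.558, 0.548, -0.623, 1.262], [0.0, 0.0, 0.0, 1.0]]}
side {'vertical_fov': 45.156, 'cx': 259.701, 'cy': 186.564, 'dist': [-0.141, 0.0, 0.0, 0.0, 0.0], 'camera_from_world': [[-1.0, 0.031, 0.007, 0.58], [0.014, 0.631, -0.775, 0.115], [-0.028, -0.775, -0.631, 1.525], [0.0, 0.0, 0.0, 1.0]]}
{'time': 0.1, 'joint_positions': [1.0944, 0.3328, -0.0647, 1.4609, 0.0216, 1.3499, -0.0885], 'joint_vel': [0.0014, -0.0003, 0.0004, -0.0021, 0.0014, 0.0024, -0.0014], 'joint_torque': [0.0014, -62.4552, 0.0247, -39.0722, -0.0614, 0.0365, 0.0001], 'ee_pos': [0.2738, -0.5614, 0.1853], 'eef_rot': [0.9744, 0.225, -0.0002, -0.0006], 'ft_force': [0.6955, 0.2106, -0.1204], 'torque': [0.0051, -0.0129, -0.014], 'grip_force': 0.0, 'width': 0.087} 0.0187
```

View pics/scene0.png

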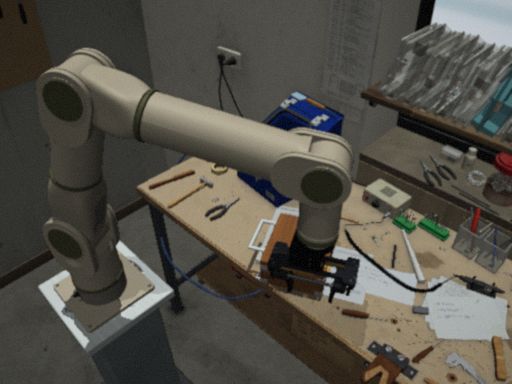

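View pics/side0.png

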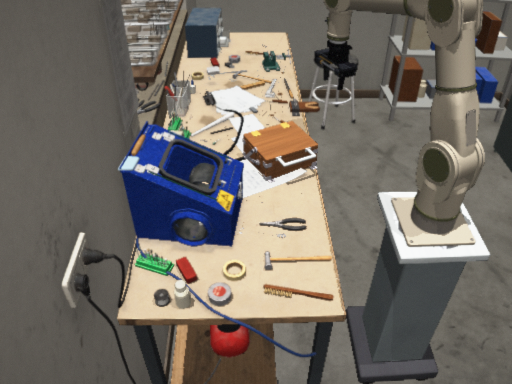

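Side view: chest at about (280,147) with its handle at (296,158), pliers (285,224), hammer (297,260) and brush (297,293). The scene view shows the handle at (262,235) and the pliers at (222,208).

```bash
cat > h.py <<'E'
from bench import sensors, vision, r
import cv2,numpy as np
from scipy.spatial.transform import Rotation as R
def K(m):
    f=192/np.tan(np.radians(m["vertical_fov"])/2)
    return np.array([[f,0,m["cx"]],[0,f,m["cy"]],[0,0,1.]]),np.array(m["dist"],float)
def cfw(n,m,st=None):
    if n!="wrist": return np.array(m["camera_from_world"])
    st=st or sensors.read_state()
    T=np.eye(4);T[:3,:3]=R.from_quat(st["eef_rot"]).as_matrix();T[:3,3]=st["ee_pos"]
    return np.linalg.inv(T@np.array(m["hand_eye"]))
def cast(n,uv,z,st=None):
    m=vision.camera_model(n);k,d=K(m);C=cfw(n,m,st)
    p=cv2.undistortPoints(np.array(uv,float).reshape(-1,1,2),k,d).reshape(-1,2)
    D=np.c_[p,np.ones(len(p))]@C[:3,:3];o=-C[:3,:3].T@C[:3,3]
    return o+D*((z-o[2])/D[:,2])[:,None]
def proj(n,P,st=None):
    m=vision.camera_model(n);k,d=K(m);C=cfw(n,m,st)
    return cv2.projectPoints(np.array(P,float).reshape(-1,1,3),cv2.Rodrigues(C[:3,:3])[0],C[:3,3],k,d)[0].reshape(-1,2)
def pose():
    s=sensors.read_state();return np.array(s["ee_pos"]),R.from_quat(s["eef_rot"]).as_matrix(),s
def need(target,yaw=None):
    """shift in tool axes, in units (3 cm), to bring TCP to target; yaw of tool-x in deg"""
    p,M,s=pose();print("TCP",p.round(4),"units",((np.array(target)-p)@M/0.03).round(2),"x-axis yaw",np.degrees(np.arctan2(M[1,0],M[0,0])).round(1),"tilt",M[:,2].round(3))
    if yaw is not None:
        print("turn units",((np.degrees(np.arctan2(M[1,0],M[0,0]))-yaw)/8).round(2))
E
python3 - <<'E'
from h import *
i=cv2.imread("pics/side0.png")[110:240,235:325]
cv2.imwrite("pics/c1.png",cv2.resize(i,None,fx=4.5,fy=4.5,interpolation=cv2.INTER_CUBIC))
E
```

```text
(no output)
```

View pics/c1.png

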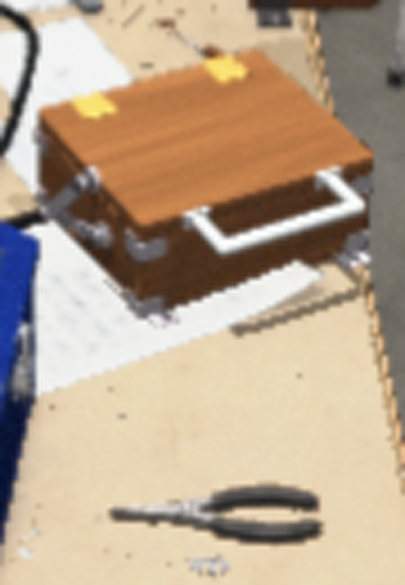

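Crop: handle bar runs from about (222,246) to (362,206). Lid top corners are at (40,108), (140,228), (370,157) and (262,50). Pliers have their nose at (110,513) and grip ends at (322,500–528).

```bash
python3 - <<'E'
from h import *
c=lambda a:np.array(a)/4.5+[235,110]
H=cast("side",c([(222,246),(362,206)]),.089);print("handle",H.round(4),H.mean(0),np.linalg.norm(H[1]-H[0]))
L=cast("side",c([(40,108),(140,228),(370,157),(262,50)]),.097);print("lid",L.round(4),np.linalg.norm(np.diff(L,axis=0),axis=1))
v=lambda a:np.degrees(np.arctan2(a[1],a[0]))
print("yaws", v(H[0]-H[1])-90, v(L[0]-L[1]),v(L[3]-L[2]),v(L[1]-L[2])-90,v(L[0]-L[3])-90)
P=cast("side",c([(110,513),(322,516),(200,508)]),.007);print("pliers",P.round(4),np.linalg.norm(P[1]-P[0]))
# mask-based pliers
img=cv2.imread("pics/side0.png")
i=cv2.cvtColor(img,cv2.COLOR_BGR2HSV);m=((i[...,1]<70)|(i[...,2]<75)).astype(np.uint8);m[:212]=0;m[235:]=0;m[:,:255]=0;m[:,310:]=0
n,l,s,ce=cv2.connectedComponentsWithStats(m);k=1+np.argmax(s[1:,4]);print(s[k],ce[k])
q=np.argwhere(l==k)[:,::-1];W=cast("side",q,.007)[:,:2]
(ctr,wh,a)=cv2.minAreaRect(W.astype(np.float32)*1000);print(ctr,wh,a)
# check handle in scene
print("handle in scene",proj("scene",H),"pliers in scene",proj("scene",P))
E
```

```text
handle [[ 0.4881 -0.2053  0.089 ]
 [ 0.372  -0.2569  0.089 ]] [ 0.43005375 -0.2311222   0.089     ] 0.1270624329109914
lid [[ 0.6288 -0.3938  0.097 ]
 [ 0.5515 -0.2194  0.097 ]
 [ 0.3587 -0.3148  0.097 ]
 [ 0.4326 -0.4847  0.097 ]] [0.19069671 0.21507974 0.18529905]
yaws -66.04417551338621 -66.0941352428564 -66.49362133678977 -63.67021038393486 -65.11513236758915
pliers [[0.5811 0.0061 0.007 ]
 [0.428  0.0131 0.007 ]
 [0.5157 0.0024 0.007 ]] 0.1533058927271481
[ 255  212   55   23 1239] [281.71751412 222.9031477 ]
(504.9912109375, 1.8945808410644531) (104.03817749023438, 181.17294311523438) 88.535888671875
handle in scene [[262.00819713 220.05524398]
 [247.95271036 246.87185897]] pliers in scene [[238.18303074 197.83566431]
 [205.95523077 216.82843395]
 [226.04280426 206.52098698]]
```

```bash
python3 - <<'E'
from h import *
need([.430,-.231,.185],24)
E
```

```text
TCP [ 0.2738 -0.5614  0.1853] units [ 9.51 -7.62  0.02] x-axis yaw 26.0 tilt [-0.001  0.001 -1.   ]
turn units 0.25
```

```bash
python3 -m crank '[[[0.5,-0.4,0],0],[[0.9,-0.72,0],0],[[0.9,-0.72,0],0],[[0.9,-0.72,0],0],[[0.9,-0.72,0],0],[[0.9,-0.72,0],0],[[0.9,-0.72,0],0],[[0.9,-0.72,0],0],[[0.9,-0.72,0],0],[[0.9,-0.72,0],0],[[0.91,-0.74,0],0],[[0,0,0],0.25]]' 0.45 30; python3 -m crank '[[[0,0,0],0],[[0,0,0],0]]'; python3 - <<'E'
from h import *
need([.430,-.231,.185],24)
p,M,s=pose();i=vision.camera("wrist")[:,:,::-1]
print(proj("wrist",[[.4881,-.2053,.089],[.372,-.2569,.089]],s), vision.camera_model("wrist"))
cv2.imwrite("pics/w1.png",i)
E
```

```text
time: 1.6
ee_pos: [0.4313, -0.2273, 0.1861]
eef_rot: [0.978, 0.21, 0.0, -0.0]
ft_force: [-1.0, -0.5, 0.3]
width: 0.0391
grip_force: 0.0
time: 1.85
ee_pos: [0.4297, -0.2318, 0.186]
eef_rot: [0.978, 0.207, -0.0, 0.0]
ft_force: [-1.4, -0.2, -0.2]
width: 0.039
grip_force: 0.0
TCP [ 0.4297 -0.2318  0.186 ] units [ 0.02 -0.02  0.03] x-axis yaw 23.9 tilt [-0. -0. -1.]
turn units -0.01
[[258.34922792 108.34330002]
 [258.40280961 244.79794162]] {'vertical_fov': 59.313805271501835, 'cx': 257.7415593091818, 'cy': 191.1438920455926, 'dist': array([-0.01967104,  0.        ,  0.        ,  0.        ,  0.        ]), 'hand_eye': array([[-6.54536849e-04, -9.59137284e-01, -2.82940350e-01,
         7.77067861e-02],
       [ 9.99999407e-01, -8.73917155e-04,  6.49147658e-04,
        -1.31580999e-03],
       [-8.69888148e-04, -2.82939758e-01,  9.59137288e-01,
        -1.97976255e-01],
       [ 0.00000000e+00,  0.00000000e+00,  0.00000000e+00,
         1.00000000e+00]])}
```

View pics/w1.png

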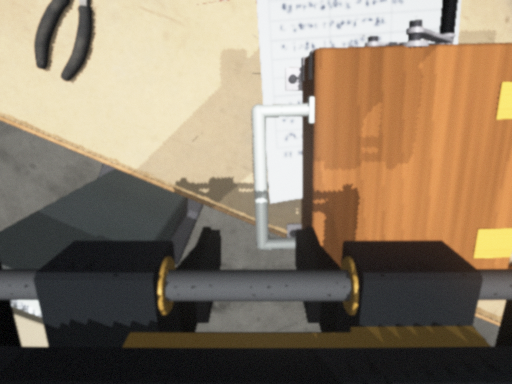

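Wrist view: the handle bar runs from (261,107) to (265,243), a few pixels from my prediction at column 258. The lid's front edge is at column 310, and the black rod at (447,12) is probably the push bar.

```bash
python3 - <<'E'
from h import *
p,M,s=pose()
i=cv2.cvtColor(cv2.imread("pics/w1.png"),cv2.COLOR_BGR2HSV)
rows=range(125,228,4);c=[]
for y in rows:
    x=np.where((i[y,:,1]<45)&(i[y,:,2]>100))[0];x=x[(x>245)&(x<275)];c.append((x.mean(),y,len(x)))
c=np.array(c);print(c[::5])
W=cast("wrist",c[:,:2],.089,s)[:,:2]
f=cv2.fitLine(W.astype(np.float32),cv2.DIST_HUBER,0,.001,.001).ravel();print("dir yaw",np.degrees(np.arctan2(f[1],f[0])))
ends=cast("wrist",[(261,107),(265,243)],.089,s);print(ends,np.linalg.norm(ends[1]-ends[0]),ends.mean(0))
L=cast("wrist",[(315,48),(310,225)],.098,s);print("lid edge",L,np.degrees(np.arctan2(*(L[0]-L[1])[[1,0]])))
need(list(ends.mean(0)[:2])+[.089-.0187],None)
E
```

```text
[[263.  125.   23. ]
 [263.  145.   23. ]
 [263.5 165.   22. ]
 [263.5 185.   22. ]
 [261.  205.   15. ]
 [256.8 225.   20. ]]
dir yaw 24.146318
[[ 0.49008717 -0.20693757  0.089     ]
 [ 0.37631773 -0.26191667  0.089     ]] 0.12635737267804312 [ 0.43320245 -0.23442712  0.089     ]
lid edge [[ 0.54908689 -0.22714503  0.098     ]
 [ 0.41304957 -0.29016546  0.098     ]] 24.85633005973042
TCP [ 0.4297 -0.2319  0.186 ] units [0.07 0.12 3.86] x-axis yaw 23.9 tilt [-0. -0. -1.]
```

```bash
python3 -m crank '[[[0.05,0.11,0],0],[[0,0,0.7],0],[[0,0,1],0],[[0,0,1],0],[[0,0,0.8],0],[[0,0,0.36],0],[[0,0,0],0]]' ; python3 -m crank '[[[0,0,0],0],[[0,0,0],0],[[0,0,0],0],[[0,0,0],0],[[0,0,0],0],[[0,0,0],0]]' 0 30; python3 - <<'E'
import numpy as np
# chest-frame arc steps in (y back, z) tool units from th=0, 0.1 rad steps
t=np.array([0,.05]+list(np.arange(.15,1.36,.1)))
f=.238*np.cos(t)-.007*np.sin(t);z=.238*np.sin(t)+.007*np.cos(t)
print(np.c_[t[1:],-np.diff(f)/.03,-np.diff(z)/.03].round(2).tolist())
E
```

```text
time: 2.78
ee_pos: [0.4328, -0.2337, 0.07]
eef_rot: [0.978, 0.208, -0.0, -0.0]
ft_force: [0.4, -0.4, 0.9]
width: 0.0393
grip_force: 0.0
time: 3.52
ee_pos: [0.433, -0.2336, 0.0703]
eef_rot: [0.978, 0.208, 0.0, 0.0]
ft_force: [-0.3, -0.8, 0.2]
width: 0.0006
grip_force: 0.0
[[0.05, 0.02, -0.4], [0.15, 0.1, -0.79], [0.25, 0.18, -0.77], [0.35, 0.26, -0.75], [0.45, 0.33, -0.72], [0.55, 0.4, -0.68], [0.65, 0.47, -0.64], [0.75, 0.53, -0.59], [0.85, 0.59, -0.54], [0.95, 0.64, -0.47], [1.05, 0.68, -0.41], [1.15, 0.72, -0.34], [1.25, 0.75, -0.27], [1.35, 0.77, -0.19]]
```

```bash
python3 - <<'E'
from h import *
a=vision.camera("side")[110:210,235:345,::-1];b=vision.camera("wrist")[:,:,::-1]
a=cv2.resize(a,None,fx=3.49,fy=3.84,interpolation=cv2.INTER_CUBIC)
cv2.imwrite("pics/m2.png",np.hstack([a,b])[:, :800] if False else cv2.resize(np.hstack([a,b]),(800,343)))
print(a.shape)
p,M,s=pose();g=p-.0187*M[:,2];print(proj("side",[p,g]))
E
```

```text
(384, 384, 3)
[[298.93040319 163.99700992]
 [299.24281166 159.7568538 ]]
```

View pics/m2.png

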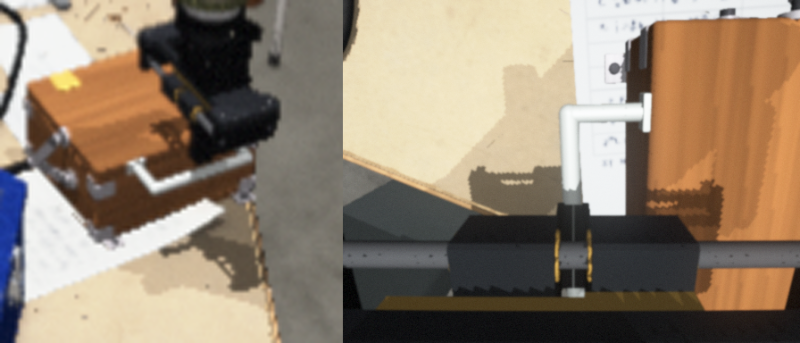

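The wrist part shows the fingers shut directly above or along the bar's line, at column 573 of the composite. The side part shows the fingers over the bar, so the bar may sit lower than 89 mm. I'll triangulate it.

```bash
python3 - <<'E'
from h import *
st={"ee_pos":[.4297,-.2319,.186],"eef_rot":[.978,.2075,0,0]}
c=lambda a:np.array(a)/4.5+[235,110]
S=c([(222,246),(362,206)]);Wp=[(261,107),(265,243)]
sc=[]
for j in range(2):
    A=[];
    for n,uv,s in(("side",S[j],None),("wrist",Wp[j],st)):
        a=cast(n,[uv],0.,s)[0];b=cast(n,[uv],.1,s)[0];d=(b-a)/np.linalg.norm(b-a);A.append((a,d))
    Mx=sum(np.eye(3)-np.outer(d,d) for a,d in A);v=sum((np.eye(3)-np.outer(d,d))@a for a,d in A)
    X=np.linalg.solve(Mx,v);print(X,[np.linalg.norm(np.cross(d,X-a)) for a,d in A])
s=sensors.read_state();print(s["ee_pos"],s["width"],s["ft_force"])
E
```

```text
[ 0.48899424 -0.20689092  0.08786926] [np.float64(0.001037179968628871), np.float64(0.0010371799686288551)]
[ 0.37224161 -0.26346542  0.08352985] [np.float64(0.0016460064808901922), np.float64(0.0016460064808902217)]
[ 0.43292047 -0.23365244  0.07025263] 0.00033436307885599927 [-0.15647798  0.26779437  0.77131105]
```

```bash
python3 - <<'E'
from h import *
a=vision.camera("side")[120:175,270:340,::-1];b=vision.camera("wrist")[190:350,190:330,::-1]
p,M,s=pose();print(p,s["width"],proj("wrist",[p-.0187*M[:,2],p,[.490,-.207,.089],[.376,-.262,.089]],s))
a=cv2.resize(a,(480,377),interpolation=cv2.INTER_CUBIC);b=cv2.resize(b,(320,366),interpolation=cv2.INTER_CUBIC)
cv2.imwrite("pics/m3.png",np.hstack([a[:366],b]))
E
```

```text
[ 0.4329416  -0.23362293  0.07024505] 0.0003165591973742749 [[259.84621422 232.52483793]
 [259.6423908  220.60791183]
 [257.85486978 121.19013491]
 [264.1095437  325.65404639]]
```

View pics/m3.png

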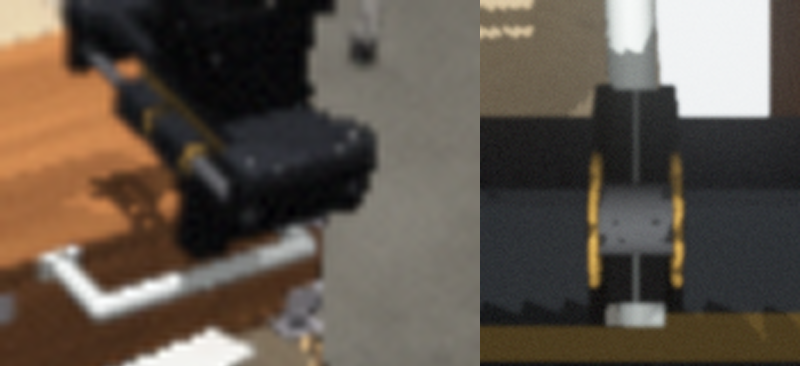

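The fingers sit above the bar: their visible ends are about 30 mm short of where I expect the TCP to project. I'll lift, reopen and go deeper.

```bash
python3 -m crank '[[[0,0,-0.8],0],[[0,0,-0.8],0],[[0,0,0],0],[[0,0,0],0]]' 0.5;python3 -m crank '[[[0,0,0.6],0],[[0,0,0.7],0],[[0,0,0.3],0],[[0,0,0],0]]'; python3 -m crank '[[[0,0,0.3],0],[[0,0,0.3],0],[[0,0,0],0]]';  python3 - <<'E'
from h import *
a=vision.camera("side")[120:175,270:340,::-1];b=vision.camera("wrist")[150:350,160:360,::-1]
a=cv2.resize(a,(440,346),interpolation=cv2.INTER_CUBIC);b=cv2.resize(b,(346,346),interpolation=cv2.INTER_CUBIC)
cv2.imwrite("pics/m4.png",np.hstack([a,b]))
E
```

```text
time: 4.22
ee_pos: [0.4326, -0.2335, 0.1177]
eef_rot: [0.978, 0.208, -0.0, -0.0]
ft_force: [-0.8, 0.0, -1.0]
width: 0.0326
grip_force: 0.0
time: 4.72
ee_pos: [0.4324, -0.2333, 0.0695]
eef_rot: [0.978, 0.208, -0.001, -0.001]
ft_force: [-0.0, 0.0, 0.5]
width: 0.0434
grip_force: 0.0
time: 5.1
ee_pos: [0.4325, -0.2334, 0.0515]
eef_rot: [0.978, 0.208, -0.0, -0.0]
ft_force: [-1.0, 0.3, -0.0]
width: 0.0435
grip_force: 0.0
```

View pics/m4.png

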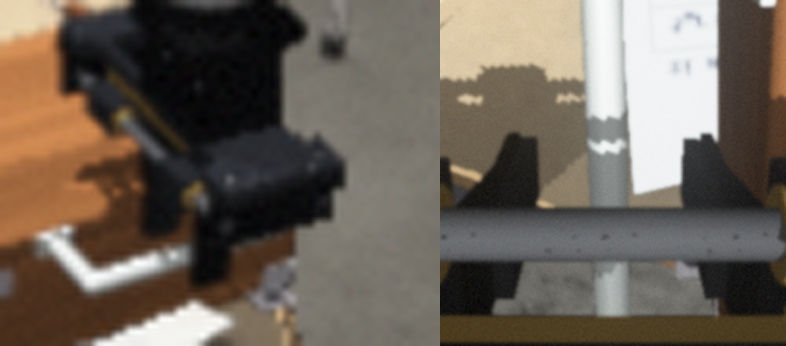

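Now the front finger overlaps the bar and reaches below it (tip at about (210,280), bar at y≈255), so the bar is between the fingers. Closing.

```bash
python3 -m crank '[[[0,0,0],0],[[0,0,0],0],[[0,0,0],0],[[0,0,0],0],[[0,0,0],0]]' 0 30
```

```text
time: 5.82
ee_pos: [0.4327, -0.233, 0.0523]
eef_rot: [0.978, 0.208, -0.0, -0.0]
ft_force: [-1.6, 3.3, 4.0]
width: 0.0107
grip_force: 30.0
```

Width 10.7 mm with an upward force suggests the tips grip only the bar's upper half. The wrist geometry puts the fingertips about 36 mm short of the nominal TCP. I'll check how high the gripper body really sits.

```bash
python3 - <<'E'
from h import *
print([a for a in dir(r) if a[0]!="_"])
p,M,s=pose();print(p)
# m4 side crop: scale 6.29, origin (270,120)
for h in (.03,.05,.07,.09,.11): 
    q=[p-M[:,2]*h-M[:,1]*.095+M[:,0]*sx*.0375 for sx in(1,-1)]
    print(h,((proj("side",q)-[270,120])*6.29).round(0).tolist())
print("front finger tip m4", [(h,((proj("side",[np.array([.4325,-.2334,.0515])-M[:,2]*h-M[:,1]*y for y in(.022,.037)])-[270,120])*6.29).round(0).tolist()) for h in (0,.018,.036)])
E
```

```text
['PlanningError', 'close_job', 'pinch_z']
[ 0.43269381 -0.23300786  0.0522964 ]
0.03 [[210.0, 372.0], [329.0, 335.0]]
0.05 [[213.0, 342.0], [332.0, 306.0]]
0.07 [[215.0, 312.0], [335.0, 277.0]]
0.09 [[218.0, 282.0], [339.0, 247.0]]
0.11 [[220.0, 251.0], [342.0, 216.0]]
front finger tip m4 [(0, [[200.0, 324.0], [213.0, 339.0]]), (0.018, [[202.0, 299.0], [215.0, 313.0]]), (0.036, [[204.0, 273.0], [217.0, 288.0]])]
```

The whole gripper sits about 36 mm higher than reported (true tip z = reported + 0.036). I'll open, go down 18 mm and re-grip.

```bash
python3 -m crank '[[[0,0,0],0],[[0,0,0],0],[[0,0,0.3],0],[[0,0,0.3],0],[[0,0,0],0]]' 0.5; python3 -m crank '[[[0,0,0],0],[[0,0,0],0],[[0,0,0],0],[[0,0,0],0],[[0,0,0],0]]' 0 30
```

```text
time: 6.45
ee_pos: [0.4322, -0.2333, 0.0331]
eef_rot: [0.978, 0.208, -0.001, -0.001]
ft_force: [-1.2, -0.5, 0.3]
width: 0.0426
grip_force: 0.0
time: 7.08
ee_pos: [0.4327, -0.233, 0.0343]
eef_rot: [0.978, 0.208, -0.0, -0.0]
ft_force: [-3.3, 3.7, 5.8]
width: 0.0111
grip_force: 30.0
```

```bash
python3 -m crank '[[[0,0.02,-0.4],0],[[0,0.1,-0.79],0],[[0,0.18,-0.77],0],[[0,0.26,-0.75],0],[[0,0.33,-0.72],0],[[0,0,0],0]]'
```

```text
time: 7.82
ee_pos: [0.4443, -0.257, 0.1394]
eef_rot: [0.978, 0.208, 0.001, -0.0]
ft_force: [-3.5, 8.5, 2.7]
width: 0.0111
grip_force: 29.9
```

```bash
python3 -m crank '[[[0,0.4,-0.68],0],[[0,0.47,-0.64],0],[[0,0.53,-0.59],0],[[0,0.59,-0.54],0],[[0,0.64,-0.47],0],[[0,0.68,-0.41],0],[[0,0,0],0]]'; python3 - <<'E'
from h import *
a=vision.camera("side")[60:200,200:370,::-1];cv2.imwrite("pics/m5.png",cv2.resize(a,None,fx=4,fy=4,interpolation=cv2.INTER_CUBIC))
E
```

```text
time: 8.7
ee_pos: [0.4876, -0.3475, 0.2412]
eef_rot: [0.978, 0.209, 0.004, 0.001]
ft_force: [2.6, 9.4, 13.5]
width: 0.0111
grip_force: 30.1
```

View pics/m5.png

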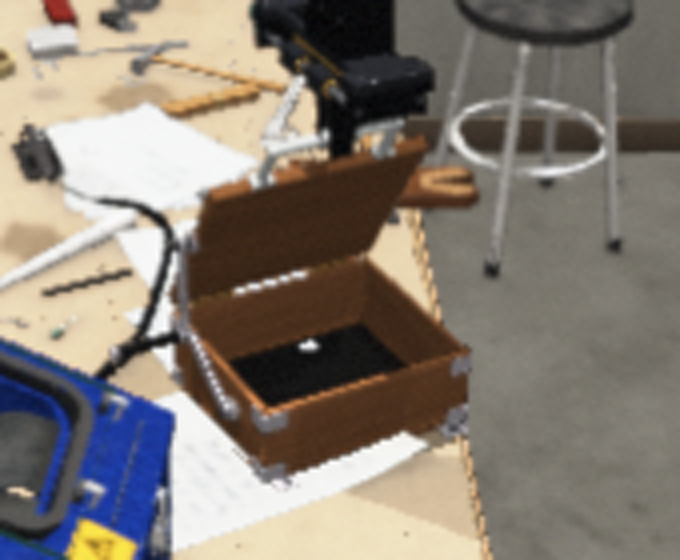

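The picture shows the lid about 60° up with the bar held. The stay runs up the left side, with its black push bar at (105–180, 335–370). Continuing to the end.

```bash
python3 -m crank '[[[0,0.68,-0.4],0],[[0,0.7,-0.34],0],[[0,0.4,-0.18],0],[[0,0,0],0]]'; python3 -m crank '[[[0,0.2,-0.08],0],[[0,0.2,-0.05],0],[[0,0,0],0]]'
```

```text
time: 9.25
ee_pos: [0.5097, -0.3951, 0.263]
eef_rot: [0.978, 0.21, 0.002, -0.001]
ft_force: [15.7, 2.4, -15.1]
width: 0.0108
grip_force: 29.8
time: 9.62
ee_pos: [0.5135, -0.4031, 0.2655]
eef_rot: [0.977, 0.211, 0.001, -0.004]
ft_force: [11.4, 10.3, -19.3]
width: 0.0109
grip_force: 29.7
```

```bash
python3 -m crank '[[[0,0.2,0],0],[[0,0.15,0],0],[[0,0,0],0],[[0,0,0],0]]'
```

```text
time: 10.12
ee_pos: [0.5151, -0.4059, 0.266]
eef_rot: [0.977, 0.213, -0.002, -0.01]
ft_force: [-12.1, 38.8, -4.4]
width: 0.0113
grip_force: 29.9
```

```bash
python3 -m crank '[[[0,-0.1,0],0],[[0,0,0],0],[[0,0,0],0]]' 0.5; python3 -m crank '[[[0,0,-0.6],0],[[0,0,-0.9],0],[[0,0,-0.5],0],[[0,0,0],0]]';  python3 - <<'E'
from h import *
a=vision.camera("side")[60:200,200:370,::-1];cv2.imwrite("pics/m6.png",cv2.resize(a,None,fx=4,fy=4,interpolation=cv2.INTER_CUBIC))
h=np.array([.527,-.4485,.082]);u=np.array([.4067,-.9135,0]);v=np.array([.9135,.4067,0])
b=h-.084*u+.17*v+[0,0,.039]; e=h-.0*u
print("bar",b,(proj("side",[b,b-.05*v,b+.016*v])-[200,60])*4)
print("lid front corners 1.32",(proj("side",[h-(.192*np.cos(1.32))*u+s*.11*v+[0,0,.192*np.sin(1.32)] for s in(1,-1)])-[200,60])*4)
E
```

```text
time: 10.5
ee_pos: [0.5139, -0.4135, 0.2683]
eef_rot: [0.978, 0.209, -0.0, -0.001]
ft_force: [-0.3, 1.0, -1.3]
width: 0.0333
grip_force: 1.0
time: 11.0
ee_pos: [0.5142, -0.416, 0.3306]
eef_rot: [0.978, 0.208, 0.001, 0.001]
ft_force: [-0.8, -1.0, -0.2]
width: 0.0435
grip_force: 0.0
bar [ 0.6481322 -0.302627   0.121    ] [[154.0733071  328.41156303]
 [204.28870319 315.42588241]
 [137.79254925 332.63132374]]
lid front corners 1.32 [[196.47879893 152.57533595]
 [412.86125913 104.9753402 ]]
```

View pics/m6.png

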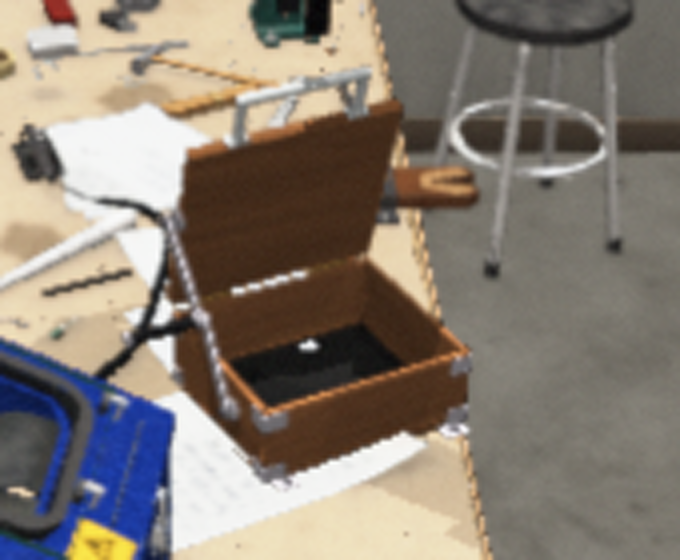

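Lid holds at the predicted corners, (190,150) and (403,105). The stay joint is at (203,318) with its rod at (140,330)–(200,318), which matches the locked geometry. Next, the pliers.

```bash
python3 -m crank '[[[0.2,-0.45,0],0],[[0.42,-0.94,0],0],[[0.42,-0.94,0],0],[[0.42,-0.94,0],0],[[0.42,-0.94,0],0],[[0.42,-0.94,0],0],[[0.42,-0.94,0],0],[[0.42,-0.94,0],0],[[0.42,-0.94,0],0],[[0.42,-0.94,0],0],[[0.42,-0.94,0],0],[[0.3,-0.7,0],0]]'; python3 -m crank '[[[0,0,0.9],0.85],[[0,0,0.9],0.85],[[0,0,0.9],0.85],[[0,0,0.9],0.85],[[0,0,0],0],[[0,0,0],0]]'; python3 - <<'E'
from h import *
need([.5105,.009,.2],-3);p,M,s=pose()
i=vision.camera("wrist")[:,:,::-1];cv2.imwrite("pics/w7.png",i)
print(proj("wrist",[[.581,.006,.007],[.428,.013,.007]],s))
E
```

```text
time: 12.55
ee_pos: [0.513, -0.0664, 0.3278]
eef_rot: [0.978, 0.209, -0.0, -0.0]
ft_force: [-0.1, -1.0, -0.1]
width: 0.0438
grip_force: 0.0
time: 13.3
ee_pos: [0.514, -0.0684, 0.2214]
eef_rot: [1.0, -0.026, 0.0, 0.0]
ft_force: [0.5, 0.3, 0.8]
width: 0.0434
grip_force: 0.0
TCP [ 0.514  -0.0684  0.2214] units [-0.25 -2.57  0.71] x-axis yaw -3.0 tilt [ 0.001 -0.    -1.   ]
turn units -0.0
[[192.96908688 104.56577227]
 [200.10585175 224.71141189]]
```

View pics/w7.png

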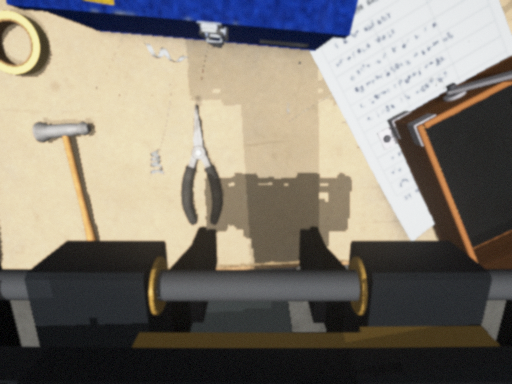

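Wrist view: pliers nose at (197,105), pivot (199,153), grip ends around (203,222). The hammer is far left at (62,130), so there's clearance.

```bash
python3 - <<'E'
from h import *
p,M,s=pose()
P=cast("wrist",[(197,105),(203,222),(199,153)],.007,s);print(P.round(4),np.linalg.norm(P[1]-P[0]),np.degrees(np.arctan2(*(P[0]-P[1])[[1,0]])))
c=(P[0]+P[1])/2;c=c+(P[0]-c)*.006/.0765;print(c)
need([c[0],c[1],-.031],np.degrees(np.arctan2(*(P[0]-P[1])[[1,0]])))
E
```

```text
[[0.5807 0.0011 0.007 ]
 [0.432  0.0088 0.007 ]
 [0.5232 0.0046 0.007 ]] 0.14891453723682413 -2.933858089162393
[0.51221775 0.00465295 0.007     ]
TCP [ 0.5143 -0.0685  0.2217] units [-0.21 -2.43  8.42] x-axis yaw -3.1 tilt [ 0.002 -0.    -1.   ]
turn units -0.02
```

```bash
python3 -m crank '[[[0,-0.5,0.3],0],[[0,-0.95,0.8],0],[[0,-0.95,1],0],[[0,-0.03,1],0],[[0,0,1],0],[[0,0,1],0],[[0,0,1],0],[[0,0,0.9],0],[[0,0,0.5],0],[[0,0,0],0]]' 0.6; python3 - <<'E'
from h import *
need([.515,.0047,-.031],-3)
E
```

```text
time: 14.6
ee_pos: [0.5174, 0.0046, -0.005]
eef_rot: [1.0, -0.027, -0.001, -0.0]
ft_force: [0.4, 0.0, 0.4]
width: 0.0522
grip_force: 0.0
TCP [ 0.5174  0.0046 -0.005 ] units [-0.08  0.    0.87] x-axis yaw -3.1 tilt [-0.001  0.    -1.   ]
turn units -0.02
```

```bash
python3 -m crank '[[[-0.05,0,0.4],0],[[0,0,0.2],0],[[0,0,0],0]]'; python3 -m crank '[[[0,0,0.1],0],[[0,0,0.1],0],[[0,0,0],0]]'
```

```text
time: 14.98
ee_pos: [0.5163, 0.004, -0.0227]
eef_rot: [1.0, -0.028, -0.0, 0.0]
ft_force: [-0.1, 0.3, 1.0]
width: 0.052
grip_force: 0.0
time: 15.35
ee_pos: [0.5164, 0.004, -0.0286]
eef_rot: [1.0, -0.028, -0.0, 0.0]
ft_force: [0.7, -0.6, -0.8]
width: 0.0523
grip_force: 0.0
```

```bash
python3 -m crank '[[[0,0,0.08],0],[[0,0,0],0]]'; python3 -m crank '[[[0,0,0],0],[[0,0,0],0],[[0,0,0],0],[[0,0,0],0],[[0,0,0],0]]' 0 25
```

```text
time: 15.6
ee_pos: [0.5164, 0.004, -0.031]
eef_rot: [1.0, -0.028, -0.0, 0.0]
ft_force: [-0.6, -0.1, 0.5]
width: 0.0523
grip_force: 0.0
time: 16.23
ee_pos: [0.5165, 0.004, -0.0308]
eef_rot: [1.0, -0.028, 0.0, 0.0]
ft_force: [-0.3, 0.3, 0.9]
width: 0.0295
grip_force: 25.0
```

Gripped at 29.5 mm, matching the 30 mm pivot. Lift, turn to the chest's yaw and go to an entry point forward of the lid.

```bash
python3 -m crank '[[[0,0,-0.4],0],[[0,0,-0.9],0],[[0,0,-1],-0.8],[[0,0,-1],-0.9],[[0,0,-1],-0.9],[[0,0,-0.1],-0.81],[[0,0,0],0],[[0,0,0],0]]';python3 -m crank '[[[-0.25,0.4,0],0],[[-0.55,0.88,0],0],[[-0.55,0.88,0],0],[[-0.55,0.88,0],0],[[-0.55,0.88,0],0],[[-0.55,0.88,0],0],[[-0.55,0.88,0],0],[[-0.55,0.88,0],0],[[-0.55,0.88,0],0],[[0,0,0],0]]'; python3 - <<'E'
from h import *
need([.4757,-.3046,.10],24.2)
need([.4757,-.3046,.055],24.2)
E
```

```text
time: 17.23
ee_pos: [0.5161, 0.004, 0.1009]
eef_rot: [0.978, 0.207, -0.0, -0.0]
ft_force: [0.1, -0.4, -1.8]
width: 0.0298
grip_force: 25.0
time: 18.48
ee_pos: [0.4784, -0.2603, 0.1006]
eef_rot: [0.979, 0.206, -0.001, 0.0]
ft_force: [0.0, 0.1, -0.6]
width: 0.0297
grip_force: 25.0
TCP [ 0.4784 -0.2603  0.1006] units [-0.68  1.32  0.02] x-axis yaw 23.7 tilt [-0.001 -0.001 -1.   ]
turn units -0.06
TCP [ 0.4784 -0.2603  0.1006] units [-0.67  1.32  1.52] x-axis yaw 23.7 tilt [-0.001 -0.001 -1.   ]
turn units -0.06
```

```bash
python3 -m crank '[[[-0.34,0.6,0.2],-0.06],[[-0.34,0.7,0.5],0],[[0,0,0.5],0],[[0,0,0.3],0],[[0,0,0],0]]'; python3 -m crank '[[[0,0.25,0.4],0],[[0,0.25,0.4],0],[[0,0,0.5],0],[[0,0,0.5],0],[[0,0,0],0]]';python3 - <<'E'
from h import *
need([.4819,-.3183,-.023],24.2)
E
```

```text
time: 19.1
ee_pos: [0.4775, -0.2993, 0.0555]
eef_rot: [0.977, 0.213, -0.0, -0.001]
ft_force: [0.1, -0.3, -1.1]
width: 0.0296
grip_force: 25.0
time: 19.73
ee_pos: [0.4828, -0.3134, 0.0004]
eef_rot: [0.977, 0.213, -0.001, -0.001]
ft_force: [0.1, 0.1, -1.1]
width: 0.03
grip_force: 25.0
TCP [ 4.828e-01 -3.134e-01  4.000e-04] units [-0.1   0.14  0.78] x-axis yaw 24.6 tilt [-0.002  0.002 -1.   ]
turn units 0.05
```

```bash
python3 -m crank '[[[-0.05,0.15,0.3],0],[[0,0,0.25],0],[[0,0,0.1],0],[[0,0,0],0]]'; python3 -m crank '[[[0,0,0.06],0],[[0,0,0.05],0],[[0,0,0],0]]'
```

```text
time: 20.23
ee_pos: [0.4844, -0.3188, -0.0175]
eef_rot: [0.977, 0.213, -0.0, -0.0]
ft_force: [-0.3, 0.1, -0.6]
width: 0.0296
grip_force: 25.0
time: 20.6
ee_pos: [0.4844, -0.319, -0.0207]
eef_rot: [0.977, 0.213, -0.0, 0.0]
ft_force: [0.2, 0.1, -1.8]
width: 0.0294
grip_force: 25.0
```

```bash
python3 -m crank '[[[0,0,0.05],0],[[0,0,0.02],0],[[0,0,0],0]]'; python3 -m crank '[[[0,0,0.04],0],[[0,0,0],0]]'
```

```text
time: 20.98
ee_pos: [0.4844, -0.319, -0.0228]
eef_rot: [0.977, 0.213, -0.0, -0.0]
ft_force: [-0.7, 0.6, -1.9]
width: 0.0295
grip_force: 25.0
time: 21.22
ee_pos: [0.4845, -0.319, -0.0238]
eef_rot: [0.977, 0.213, 0.0, 0.0]
ft_force: [-0.4, -0.7, 1.7]
width: 0.0293
grip_force: 25.0
```

Floor contact felt. Release and back out up and forward.

```bash
python3 -m crank '[[[0,0,0],0],[[0,0,0],0],[[0,0,0],0]]' 0.45; python3 -m crank '[[[0,0,-0.3],0],[[0,0,-0.5],0],[[0,0,-0.8],0],[[0,-0.3,-1],0],[[0,-0.5,-1],0],[[0,-0.9,-0.8],0],[[0,-1,-0.5],0],[[0,-0.7,0],0],[[0,0,0],0]]'; python3 - <<'E'
from h import *
p,M,s=pose();i=vision.camera("wrist")[:,:,::-1];cv2.imwrite("pics/w8.png",i)
# dark-grip/steel blob inside chest region? print expected pliers pixels and rod pixels
h=np.array([.5303,-.450,.082]);u=np.array([.410,-.912,0]);v=np.array([.912,.410,0])
o=h-.095*u;q=[o-.045*u+y*v+[0,0,-.07] for y in(-.07,0,.07)];print(proj("wrist",q,s))
b=h-.084*u+.17*v+[0,0,.039];print("bar",b,proj("wrist",[b-.05*v,b,b+.016*v],s))
need(b,24.2)
b=b-.06*u
print(proj("side",[h-.084*u+d*v+[0,0,.039] for d in (.12,.17,.186)]))
E
```

```text
time: 21.6
ee_pos: [0.4859, -0.3219, -0.0234]
eef_rot: [0.977, 0.212, 0.002, 0.002]
ft_force: [7.8, -9.4, -7.7]
width: 0.0384
grip_force: 6.3
time: 22.72
ee_pos: [0.442, -0.2251, 0.1242]
eef_rot: [0.977, 0.214, 0.0, 0.001]
ft_force: [0.4, -0.4, 0.8]
width: 0.0393
grip_force: 0.0
[[357.43681338 255.76089592]
 [364.14560525 189.85132529]
 [371.52698659 115.41258858]]
bar [ 0.6509   -0.303692  0.121   ] [[542.70626139  38.86991234]
 [563.73675798 -63.8371786 ]
 [570.76822559 -99.54464118]]
TCP [ 0.4422 -0.2261  0.1239] units [5.25 5.25 0.11] x-axis yaw 24.6 tilt [ 0.001 -0.001 -1.   ]
turn units 0.05
[[250.28824058 138.68051061]
 [237.7539656  141.94898935]
 [233.68983679 143.01117047]]
```

```bash
python3 - <<'E'
from h import *
print("box side",cast("side",[(237,243),(135,235)],0.).round(3), cast("side",[(243,165)],.15).round(3),cast("side",[(243,165)],.2).round(3))
st={"ee_pos":[.5143,-.0685,.2217],"eef_rot":[1,-.026,0,0]}
for z in(0,.15,.2): print(z,cast("wrist",[(330,45),(350,30),(355,2)],z,st).round(3).tolist())
i=cv2.imread("pics/w8.png");g=cv2.cvtColor(i,cv2.COLOR_BGR2GRAY)
print(g[90:240:12,320:420:8])
E
```

```text
box side [[0.654 0.083 0.   ]
 [0.982 0.042 0.   ]] [[ 0.632 -0.124  0.15 ]] [[ 0.631 -0.056  0.2  ]]
0 [[0.64, -0.158, 0.0], [0.655, -0.181, 0.0], [0.683, -0.186, 0.0]]
0.15 [[0.623, -0.127, 0.15], [0.632, -0.141, 0.15], [0.651, -0.145, 0.15]]
0.2 [[0.617, -0.116, 0.2], [0.625, -0.128, 0.2], [0.64, -0.131, 0.2]]
[[ 52 161 141  37  27  24  23  21  22  27  24  23  27]
 [ 52  65 133  47  44  41  44  42  36  39  36  40  45]
 [ 52  78 131  45  39  46  37  79  35  39  39  36  40]
 [ 57  87 116  45  43  46  66 113  38  36  36  39  44]
 [ 57 102 104  47  41  46 158  96  36  41  36  41  36]
 [ 60 113  84  46  46  48 187 113  42  39  39  41  44]
 [ 57 127  75  54  51  43 201 115  47  45  45  40  44]
 [ 61 130  63  53  49 172 241 200  47  46  47  45  47]
 [ 65 141  51  45  72 205  53 205  49  48  46  44  42]
 [ 63 106  43  40  76  51  48  66  79  48  48  45  44]
 [ 59 126  44  51  57  48  44  38  80  42  46  42  41]
 [ 60 164  37  55  47  50  49  39  98  45  43  45  47]
 [ 56 166  40  59  47  45  46  40  93  44  41  43  42]]
```

The pixel profile shows the pliers' steel nose and pivot lying straight on the chest floor. Now to the stay's push bar, going over at height.

```bash
python3 -m crank '[[[0.3,0,-0.6],0.05],[[0.7,0,-0.9],0],[[0.9,0.1,-0.9],0],[[0.8,0.4,-0.9],0],[[0.5,0.7,-0.6],0],[[0.5,0.8,0],0],[[0.5,0.8,0],0],[[0.4,0.8,0],0],[[0.35,0.8,0],0],[[0.2,0.5,0],0],[[0.1,0.35,0],0],[[0,0,0],0]]' 0.5; python3 - <<'E'
from h import *
h=np.array([.5303,-.450,.082]);u=np.array([.410,-.912,0]);v=np.array([.912,.410,0])
b=h-.084*u+.17*v+[0,0,.039]
need(b,24.2);p,M,s=pose();i=vision.camera("wrist")[:,:,::-1];cv2.imwrite("pics/w9.png",i)
q=proj("wrist",[b-.03*v,b,b+.016*v],s);print(q)
g=cv2.cvtColor(i,cv2.COLOR_BGR2GRAY)
for r_ in range(int(q[2,1])-12,int(q[0,1])+4,6): print(r_,g[r_,190:330:5])
E
```

```text
time: 24.28
ee_pos: [0.6501, -0.3063, 0.2394]
eef_rot: [0.978, 0.209, -0.0, -0.0]
ft_force: [-0.3, -0.2, -0.5]
width: 0.0434
grip_force: 0.0
TCP [ 0.6501 -0.3063  0.2394] units [ 0.06 -0.07  3.95] x-axis yaw 24.1 tilt [-0.001  0.    -1.   ]
turn units -0.01
[[256.93080804 203.29866546]
 [256.83151326 173.7630083 ]
 [256.77652871 157.37461523]]
145 [227 243 216 243 206 244 239 243 244 244 239 172 170 180 243 244 242 244
 241 242 242 240 227 221 225 218 198 197]
151 [243 241 243 240 241 241 240 240 240 241 240  98 101  88 243 243 244 243
 244 243 243 243 226 219 208 202 198 196]
157 [237 230 216 239 240 230 237 230 226 232 242  77  76  77 242 243 243 243
 242 243 241 242 204 209 220 206 202 196]
163 [238 239 243 244 242 243 242 243 242 242 241  74  74  70 239 240 241 241
 242 242 242 242 225 226 225 210 198 194]
169 [241 236 240 230 228 232 234 225 232 216 242  79  67  71 242 243 242 243
 242 243 241 242 229 224 228 206 199 198]
175 [241 238 238 235 242 238 244 243 241 241 243 103  68  63 240 241 238 238
 237 238 240 242 229 226 226 156 196 198]
181 [239 236 238 239 239 238 229 239 235 228 242 103  65  61 242 242 242 242
 242 242 239 243 123 116 115 109 113 190]
187 [242 240 219 242 231 218 237 238 222 241 243 103  59  58 242 242 242 242
 241 241 240 242 135 113 113 113 111 196]
193 [241 242 239 239 240 234 238 239 238 240 240 109  54  51 231 236 236 236
 236 230 204 205  99  93  96  96 136 209]
199 [132 168 139 138  92  69  89  70  66  64  59  52  49  51  64  66  62  65
  65  66  68  70  79  71  70  66 217 240]
205 [ 67  68  66  64  95  93  90  90  82  62  62  48  42  46  60  62  61  64
  62  59  60  64  72  73  63  65  76 226]
```

The black bar shows at columns 243–257, centre 250 against a predicted 257. It's about 7 mm further forward, so I shift and lower with the fingers straddling it.

```bash
python3 -m crank '[[[0,-0.27,0.5],0],[[0,0,1],0],[[0,0,1],0],[[0,0,1],0],[[0,0,0.8],0],[[0,0,0.4],0],[[0,0,0],0]]'; python3 -m crank '[[[0,0,0.4],0],[[0,0,0.4],0],[[0,0,0.3],0],[[0,0,0],0]]'
```

```text
time: 25.2
ee_pos: [0.6465, -0.2977, 0.0989]
eef_rot: [0.978, 0.209, -0.0, -0.0]
ft_force: [-0.3, 0.1, -0.5]
width: 0.0438
grip_force: 0.0
time: 25.7
ee_pos: [0.6463, -0.2978, 0.0649]
eef_rot: [0.978, 0.209, -0.001, -0.0]
ft_force: [-0.7, -0.4, 1.1]
width: 0.0435
grip_force: 0.0
```

```bash
python3 -m crank '[[[0,0,0],0],[[0,0,0],0],[[0,0.25,0.15],0],[[0,0.27,0.19],0],[[0,0,0],0]]' 0.28; python3 -m crank '[[[0,0.27,0.19],0],[[0,0.27,0.19],0],[[0,0,0],0]]'; python3 -m crank '[[[0,0.25,0.2],0],[[0,0.22,0.2],0],[[0,0,0],0]]'
```

```text
time: 26.32
ee_pos: [0.6528, -0.3129, 0.0547]
eef_rot: [0.978, 0.209, -0.001, -0.0]
ft_force: [-0.8, 1.5, 0.2]
width: 0.0245
grip_force: 0.7
time: 26.7
ee_pos: [0.6587, -0.3241, 0.0416]
eef_rot: [0.978, 0.21, -0.002, -0.003]
ft_force: [-3.2, 7.9, -7.2]
width: 0.0244
grip_force: 4.4
time: 27.08
ee_pos: [0.6626, -0.3326, 0.027]
eef_rot: [0.977, 0.211, -0.004, -0.006]
ft_force: [-8.8, 16.6, -12.8]
width: 0.0247
grip_force: 9.9
```

```bash
python3 -m crank '[[[0,0.05,0.3],0],[[0,0.1,0.3],0],[[0,0,0],0]]'; python3 - <<'E'
from h import *
i=vision.camera("side");cv2.imwrite("pics/s10.png",i[:,:,::-1])
# lid handle white pixels in region
hs=cv2.cvtColor(i,cv2.COLOR_RGB2HSV)[60:130,235:320];h0=cv2.cvtColor(cv2.imread("pics/side0.png"),cv2.COLOR_BGR2HSV)[60:130,235:320]
m=((hs[...,1]<35)&(hs[...,2]>150)).astype(np.uint8);n,l,s,c=cv2.connectedComponentsWithStats(m)
print([(s[k]+[235,60,0,0,0]).tolist() for k in range(1,n) if s[k,4]>15])
h=np.array([.5303,-.450,.082]);u=np.array([.410,-.912,0]);v=np.array([.912,.410,0])
for t in(1.32,1.25,1.15,1.05,.9): print(t,proj("side",[h-(.238*np.cos(t)-.007*np.sin(t))*u+k*.062*v+[0,0,.238*np.sin(t)+.007*np.cos(t)] for k in(1,-1)]).round(1).tolist())
E
```

```text
time: 27.45
ee_pos: [0.6653, -0.3392, 0.0104]
eef_rot: [0.978, 0.211, -0.003, -0.004]
ft_force: [-4.8, 10.9, -10.2]
width: 0.0241
grip_force: 6.4
[[265, 79, 12, 18, 90], [312, 86, 8, 15, 48], [243, 90, 22, 23, 289], [244, 114, 13, 16, 121]]
1.32 [[261.2, 84.0], [292.2, 77.5]]
1.25 [[263.2, 87.0], [294.3, 80.3]]
1.15 [[266.1, 91.8], [297.3, 84.9]]
1.05 [[268.8, 97.1], [300.2, 90.1]]
0.9 [[272.7, 105.9], [304.1, 98.6]]
```

```bash
python3 - <<'E'
from h import *
i=cv2.imread("pics/s10.png");hs=cv2.cvtColor(i,cv2.COLOR_BGR2HSV)
for y in range(72,112,1): print(y,"".join("#" if (hs[y,x,1]<50 and hs[y,x,2]>140) else ("o" if hs[y,x,1]>100 else ".") for x in range(235,312)))
E
```

```text
72 .............................................................................
73 .............................................................................
74 .............................................................................
75 .............................................................................
76 ......................#......................................................
77 ................oo..........#................................................
78 .................ooooooo................#....................................
79 .....................ooooooo.........#####...................................
80 ........................ooooooooo.....####...................................
81 ........................oooooooooooo.####....................................
82 .....................ooooooooo...ooo.####..#.................................
83 .................ooooooooooooo......####............#........................
84 .............oooooooooooooooo.......####.....................................
85 ........ooooooooooooooooo..........#####....
[... 1451 characters left out ...]
......................o.....#.oooo.####ooooo
104 .........##################............................o.....#....######.oooo
105 .........#################.............................o.......#########.oooo
106 .........###############....................................#......#....ooooo
107 .........###############............................##..........#.....ooooooo
108 .........###############..........................####.........##...#oooooooo
109 ........#######..######.......................####...........oo###..#oooooooo
110 ........########..#####..................#####...........oooooo.#....oooooooo
111 ........#########......................####..........oooooooooo...ooooooooooo
```

```bash
python3 - <<'E'
from h import *
i=cv2.imread("pics/s10.png");hs=cv2.cvtColor(i,cv2.COLOR_BGR2HSV)
for y in range(100,140,1): print(y,"".join("#" if (hs[y,x,1]<50 and hs[y,x,2]>140) else ("o" if hs[y,x,1]>100 and hs[y,x,2]>70 else ("x" if hs[y,x,2]<60 else ".")) for x in range(240,320)))
h=np.array([.5303,-.450,.082]);u=np.array([.410,-.912,0]);v=np.array([.912,.410,0])
for t in(1.1,1.,.9,.8,.7): print(t,"handle",proj("side",[h-(.238*np.cos(t)-.007*np.sin(t))*u+k*.062*v+[0,0,.238*np.sin(t)+.007*np.cos(t)] for k in(1,-1)]).round(1).tolist(),"lid edge",proj("side",[h-(.192*np.cos(t))*u+k*.11*v+[0,0,.192*np.sin(t)] for k in(1,-1)]).round(1).tolist())
E
```

```text
100 ....######################.......ooooooooo............#.#.....................##
101 ....######################.......oooooooooooooo............ooo..................
102 ....####################..............oooooooooo..o.......oooooooo.oooooooooo...
103 ....##################............................o.....#.oooo.####ooooooooooo..
104 ....##################............................o.....#....######.oooooooooo..
105 ....#################.............................o.......#########.oooooooooo..
106 ....###############....................................#......#....ooooooooooo..
107 ....###############............................##..........#.....oooooooooooooo.
108 ..x.###############..........................####.........##...#ooooooooooooooo.
109 xx.#######..######.......................####...........oo###..#oooooooooooooo..
110 xx.########..#####..................#####...........oooooo.#....oo.xx..oooo.....
111 xx.#########......................####..........oooooooooo.....xxxxxxoooooooo...
112 xx.#####.........................####.......oooooooooooo..xxxxxxxx..........
[... 2022 characters left out ...]
.....oo...............
137 xxxxxxxxx.xx.oooooooooooooooooooo.ooooooooooo..o.o.......x......oo..............
138 xxxxxxxxx.xxxooooooooooooooooooooooooooooo...ooooo.......x.......ooo............
139 x..x.xxx.xxxx.ooooooooooooooooooooooooo...oooooooo.......x.x......oooo..........
1.1 handle [[267.5, 94.4], [298.7, 87.4]] lid edge [[253.1, 106.7], [307.5, 94.2]]
1.0 handle [[270.2, 99.9], [301.5, 92.8]] lid edge [[255.1, 111.2], [309.6, 98.4]]
0.9 handle [[272.7, 105.9], [304.1, 98.6]] lid edge [[257.1, 116.1], [311.6, 103.0]]
0.8 handle [[275.1, 112.2], [306.5, 104.7]] lid edge [[258.9, 121.2], [313.4, 107.9]]
0.7 handle [[277.2, 118.8], [308.6, 111.1]] lid edge [[260.5, 126.5], [315.0, 112.9]]
```

The lid came down to about 0.8 rad because I pushed the bar too far. It is still held through the stay, so I won't let go. I'll pinch the bar and bring it partway back up, which raises the lid to where friction holds it.

```bash
python3 -m crank '[[[0,0,0],0],[[0,0,0],0],[[0,0,0],0]]' 0 30; python3 -m crank '[[[0,-0.06,-0.12],0],[[0,-0.07,-0.14],0],[[0,-0.07,-0.14],0],[[0,-0.07,-0.13],0],[[0,0,0],0]]'; cat > lid.py <<'E'
from h import *
def dump(a,b,c,d):
    i=vision.camera("side")[:,:,::-1];hs=cv2.cvtColor(i,cv2.COLOR_BGR2HSV)
    for y in range(a,b): print(y,"".join("#" if (hs[y,x,1]<50 and hs[y,x,2]>140) else ("o" if hs[y,x,1]>100 and hs[y,x,2]>70 else ("x" if hs[y,x,2]<60 else ".")) for x in range(c,d)))
E
python3 -c "
from lid import *
dump(74,124,250,312)"
```

```text
time: 27.88
ee_pos: [0.6627, -0.3343, 0.0088]
eef_rot: [0.977, 0.212, -0.006, -0.008]
ft_force: [-16.3, 23.1, -7.8]
width: 0.011
grip_force: 30.4
time: 28.5
ee_pos: [0.6604, -0.3287, 0.0247]
eef_rot: [0.977, 0.212, -0.005, -0.007]
ft_force: [-9.5, 17.5, -14.2]
width: 0.0118
grip_force: 30.6
74 ..............................................................
75 ..............................................................
76 .......#......................................................
77 ooo..........#................................................
78 ...oooooo................#........#...........................
79 ......ooooooo.........#####........#..........................
80 .........oooooooooo....####...................................
81 .........oooooooooooo.####....................................
82 ......ooooooooo...ooo.####..#.................................
83 ..ooooooooooooo......####............#........................
84 oooooooooooooo......#####.....................................
85 oooooooooo..........#####.....................................
86 oooooo.......
[... 1815 characters left out ...]
x.....xx..xx..................
114 o..xxxx.xxxxxxxxxxxxxxxx.x.x.............x.xx.................
115 ..x.xxxxxxxxxxxxxxxx....x.........xx.xx.xxx...........o.......
116 .xx.xxxxxxx.xxxx.x.xx.........x..x...xxxxx...........o........
117 ..xxxxxxxxxx.xx..........x.xxxx.x....x...x..o..........o......
118 xxxxxxxxx..xxx......x...xxx........x...x....o.................
119 xxxx.x.............xx.xx..x........x.xxxxxxo..........o.......
120 ..................xx.......x..x.x.xxxxxx.x.o..................
121 .........x.x.x.x.....x...x...xxxxxxxxxxxx.o...................
122 ......x..x...x.......x.xxx.xxxxxxxxxxxx.oo..............o.....
123 ..xxx.........x....x.xxxxxxxxxxxxxxxx.ooo...............o.....
```

```bash
python3 -m crank '[[[0,-0.06,-0.12],0],[[0,-0.06,0],0],[[0,0,0],0]]'; python3 -m crank '[[[0,-0.05,0],0],[[0,0,0],0],[[0,0,0],0]]' 0.5;  python3 -c "
from lid import *
dump(76,104,256,312)"
```

```text
time: 28.92
ee_pos: [0.6596, -0.3269, 0.0287]
eef_rot: [0.977, 0.211, -0.004, -0.006]
ft_force: [-5.4, 12.8, -15.7]
width: 0.0118
grip_force: 30.7
time: 29.3
ee_pos: [0.6624, -0.3331, 0.0345]
eef_rot: [0.978, 0.209, 0.0, 0.001]
ft_force: [0.2, -0.8, 0.8]
width: 0.0342
grip_force: 0.0
76 .#......................................................
77 .......#................................................
78 oo.................#........#...........................
79 ooooooo.........#####........#..........................
80 ...ooooooooo.....####...................................
81 ...oooooooooooo.####....................................
82 ooooooooo...ooo.####..#.................................
83 ooooooooo......####............#........................
84 oooooooo.......####....................#.##.............
85 oooo..........#####...............#########.............
86 .............#####..............###########.............
87 .............#####........#################.............
88 ............#####......################.................
89 ...........#####.....###########
[... 168 characters left out ...]
###..........oo.##....oooooooo.....#
93 .........###.....###..oooo.......o.###.##ooooooooo.....#
94 .........#...##..##...oooo.......o.###.##oooooooo..x....
95 ........#..########...........ooooo###..#ooooooo.xxx....
96 ##......#..########......oooooooooo.#....ooo....xxxx....
97 #####......######...oooooooooooooooo.o..................
98 ########..#......ooooooooooooooooooo....................
99 ########.....ooooooooooooooooooo...........x............
100 ########...oooooooooooooooo...x....x..x....x............
101 #######..##.ooooooooooo....x..x.xx.xxxx.xxxx..o.........
102 ###..#....#.ooooooo.....xx....x.xxxxx...x....ooooooooooo
103 ..ooo......oo.............x..x...x...........ooooooooooo
```

Lid is at about 1.13 rad with zero force on the tool. Withdraw upward and check that it stays.

```bash
python3 -m crank '[[[0,-0.05,-0.3],0],[[0,0,-0.5],0],[[0,0,-0.9],0],[[0,0,-0.9],0],[[0,0,-1],0],[[0,0,-1],0],[[0,0,-1],0],[[0,0,-1],0],[[0,0,-1],0],[[0,0,-0.6],0],[[0,0,0],0]]';  python3 -c "
from lid import *
dump(78,100,256,312)
h=np.array([.5303,-.450,.082]);u=np.array([.410,-.912,0]);v=np.array([.912,.410,0])
for t in (1.05,1.1,1.13,1.16,1.2):
  b=h-(.238*np.cos(t)-.007*np.sin(t))*u+[0,0,.238*np.sin(t)+.007*np.cos(t)]
  print(t,b.round(4),proj('side',[b+.062*v,b-.062*v]).round(1).tolist())
"
```

```text
time: 30.72
ee_pos: [0.6621, -0.3307, 0.2829]
eef_rot: [0.978, 0.209, 0.002, 0.001]
ft_force: [0.2, 0.5, -0.5]
width: 0.0436
grip_force: 0.0
78 oo..........................#...........................
79 ooooooo.........#####........#..........................
80 ...ooooooooo.....####...................................
81 ...oooooooooooo.####....................................
82 ooooooooo...ooo.####..#.................................
83 ooooooooo......####............#........................
84 oooooooo.......####......................#..............
85 oooo..........#####................########.............
86 .............#####..............###########.............
87 .............#####..........###############.............
88 ............#####.........#############.................
89 ...........#####......#################.................
90 ...........#####################..o...#....o...o........
91 ..........###################....oo..#.....oooooo.......
92 .........##############..........oo.##....oooooooo......
93 .........###########..oooo.......oo###.##ooooooooo......
94 .........######..##...oooo.......o.###.##oooooooo.xx....
95 ........#..########..........oooooo###..#ooooooo.xxxx...
96 ##......#..########......oooooooooo.#....oo.....xxxx....
97 #####......#######...ooooooooooooooo.o..................
98 ########..........ooooooooooooooooo.....................
99 ########......oooooooooooooooooo.........x..............
1.05 [ 0.4842 -0.3475  0.2919] [[268.8, 97.1], [300.2, 90.1]]
1.1 [ 0.4886 -0.3572  0.2973] [[267.5, 94.4], [298.7, 87.4]]
1.13 [ 0.4913 -0.3632  0.3002] [[266.6, 92.8], [297.9, 85.9]]
1.16 [ 0.494  -0.3692  0.303 ] [[265.8, 91.3], [297.0, 84.5]]
1.2 [ 0.4976 -0.3773  0.3064] [[264.7, 89.3], [295.8, 82.6]]
```

```bash
python3 -m crank '[[[0,0,-0.7],0],[[-0.3,-0.1,-0.6],0],[[-0.8,-0.2,0],0],[[-0.9,-0.2,0],0],[[-0.9,-0.2,0],0],[[-0.9,-0.25,0],0],[[-0.9,-0.25,0],0],[[-0.9,-0.23,0],0],[[0,0,0],0],[[0,0,0],0]]'; python3 - <<'E'
from h import *
need([.4905,-.361,.245],24.2);p,M,s=pose()
i=vision.camera("wrist");q=proj("wrist",[[.4905+.03*.912,-.361+.03*.41,.2995],[.4905+.062*.912,-.361+.062*.41,.2995]],s);print(q)
hs=cv2.cvtColor(i,cv2.COLOR_RGB2HSV)
for y in range(int(q[1,1])-30,235,6): print(y,"".join("#" if (hs[y,x,1]<50 and hs[y,x,2]>140) else "." for x in range(200,320,2)))
E
```

```text
time: 32.02
ee_pos: [0.4908, -0.3598, 0.3191]
eef_rot: [0.978, 0.209, 0.0, 0.0]
ft_force: [0.3, -0.2, 0.6]
width: 0.0434
grip_force: 0.0
TCP [ 0.4908 -0.3598  0.3191] units [-0.03  0.03  2.47] x-axis yaw 24.2 tilt [ 0. -0. -1.]
turn units -0.0
[[260.86317779 168.31137757]
 [260.92686027 118.9016588 ]]
88 ............................................................
94 ............................................................
100 ..............##......................#########.............
106 ..............##......................#########.............
112 ..............###.........#####################.............
118 ..............###........############......####.............
124 ..............####.......#########....#########.............
130 .............#####.......#########..........................
136 .............######.......########..........................
142 ............##...###......########..........................
148 ..........................#########.........................
154 ..........................#########.........................
160 ..........................#########.........................
166 ..........................#########.........................
172 ..........................#########.........................
178 ..........................#########.........................
184 ..........................#########.........................
190 ...........................########.........................
196 ...........................########.........................
202 ...........................########.........................
208 ..............................#.............................
214 ...........................########.........................
220 ............................................................
226 .............................#####..........................
232 ............................######..........................
```

Handle bar at columns 252–268, centred at about 260 as predicted. Descend, close and lower.

```bash
python3 -m crank '[[[0,0,0.5],0],[[0,0,0.8],0],[[0,0,0.7],0],[[0,0,0.45],0],[[0,0,0],0]]'; python3 -m crank '[[[0,0,0],0],[[0,0,0],0],[[0,0,0],0],[[0,0,0],0],[[0,0,0],0]]' 0 30; python3 - <<'E'
import numpy as np
t=np.arange(1.12,-.01,-.07)
f=.238*np.cos(t)-.007*np.sin(t);z=.238*np.sin(t)+.007*np.cos(t)
print(np.c_[t[1:],-np.diff(f)/.03,-np.diff(z)/.03].round(2).tolist())
E
```

```text
time: 32.7
ee_pos: [0.4903, -0.3597, 0.2441]
eef_rot: [0.978, 0.21, -0.001, -0.001]
ft_force: [-0.3, -0.1, 0.7]
width: 0.0439
grip_force: 0.0
time: 33.33
ee_pos: [0.4907, -0.3603, 0.2457]
eef_rot: [0.978, 0.209, 0.0, 0.0]
ft_force: [0.4, -0.1, 0.7]
width: 0.0113
grip_force: 30.0
[[1.05, -0.5, 0.24], [0.98, -0.48, 0.28], [0.91, -0.46, 0.31], [0.84, -0.44, 0.34], [0.77, -0.41, 0.37], [0.7, -0.38, 0.4], [0.63, -0.36, 0.43], [0.56, -0.32, 0.45], [0.49, -0.29, 0.47], [0.42, -0.26, 0.49], [0.35, -0.22, 0.51], [0.28, -0.19, 0.52], [0.21, -0.15, 0.53], [0.14, -0.11, 0.54], [0.07, -0.07, 0.55], [-0.0, -0.04, 0.55]]
```

```bash
python3 -m crank '[[[0,-0.3,0.14],0],[[0,-0.45,0.24],0],[[0,-0.48,0.29],0],[[0,-0.45,0.32],0],[[0,-0.2,0.16],0],[[0,0,0],0]]'
```

```text
time: 34.08
ee_pos: [0.4659, -0.3087, 0.2102]
eef_rot: [0.978, 0.209, -0.001, -0.0]
ft_force: [-5.6, -1.5, -0.4]
width: 0.0108
grip_force: 29.9
```

```bash
python3 - <<'E'
from h import *
p,M,s=pose()
u=np.array([.410,-.912,0]);g=p+[0,0,.0547]
d=g-np.array([.5303,-.450,.082]);print("fwd",-d@u,"up",d[2],"r",np.hypot(d@u,d[2]),"th",np.arctan2(d[2],-d@u)-.0294,"lat",d@[.912,.41,0])
E
```

```text
fwd 0.1552342433722225 up 0.1829335208787065 r 0.23992153587459913 th 0.837725583032302 lat -0.0008047870104316871
```

Tracking the arc well, at θ ≈ 0.84. Continue.

```bash
python3 -m crank '[[[0,-0.25,0.22],0],[[0,-0.41,0.38],0],[[0,-0.38,0.4],0],[[0,-0.35,0.43],0],[[0,-0.32,0.45],0],[[0,-0.25,0.42],0],[[0,0,0],0]]'; python3 - <<'E'
from h import *
p,M,s=pose()
u=np.array([.410,-.912,0]);g=p+[0,0,.0547]
d=g-np.array([.5303,-.450,.082]);th=np.arctan2(d[2],-d@u)-.0294;print("r",np.hypot(d@u,d[2]),"th",th)
t=np.linspace(th,0,9);f=.238*np.cos(t)-.007*np.sin(t);z=.238*np.sin(t)+.007*np.cos(t);print(np.c_[t[1:],-np.diff(f)/.03,-np.diff(z)/.03].round(2).tolist())
E
```

```text
time: 34.95
ee_pos: [0.4415, -0.2577, 0.1405]
eef_rot: [0.978, 0.208, -0.001, 0.001]
ft_force: [-2.3, -13.5, -7.2]
width: 0.0111
grip_force: 29.9
r 0.24006730786045694 th 0.46142726759775987
[[0.4, -0.2, 0.41], [0.35, -0.18, 0.42], [0.29, -0.16, 0.43], [0.23, -0.13, 0.44], [0.17, -0.1, 0.45], [0.12, -0.08, 0.45], [0.06, -0.05, 0.45], [0.0, -0.03, 0.46]]
```

```bash
python3 -m crank '[[[0,-0.1,0.3],0],[[0,-0.17,0.42],0],[[0,-0.15,0.43],0],[[0,-0.13,0.44],0],[[0,-0.1,0.45],0],[[0,-0.08,0.45],0],[[0,-0.04,0.3],0],[[0,0,0],0]]'; python3 -m crank '[[[0,-0.03,0.25],0],[[0,-0.02,0.2],0],[[0,0,0.12],0],[[0,0,0],0]]'
```

```text
time: 35.95
ee_pos: [0.4321, -0.2346, 0.0571]
eef_rot: [0.978, 0.209, -0.002, -0.0]
ft_force: [-5.2, -4.6, -2.8]
width: 0.0109
grip_force: 29.9
time: 36.45
ee_pos: [0.4317, -0.2335, 0.0405]
eef_rot: [0.978, 0.209, -0.001, 0.0]
ft_force: [-5.1, -5.1, -0.9]
width: 0.0109
grip_force: 30.0
```

Grip height at shut was about 0.0343. Go down the rest in small steps until contact.

```bash
python3 -m crank '[[[0,0,0.1],0],[[0,0,0.08],0],[[0,0,0],0]]'; python3 -m crank '[[[0,0,0.05],0],[[0,0,0.05],0],[[0,0,0],0]]'; python3 -m crank '[[[0,0,0.05],0],[[0,0,0.05],0],[[0,0,0],0]]'
```

```text
time: 36.83
ee_pos: [0.4323, -0.2333, 0.0379]
eef_rot: [0.978, 0.209, -0.001, 0.0]
ft_force: [-17.4, 2.5, 31.6]
width: 0.0109
grip_force: 30.1
time: 37.2
ee_pos: [0.4338, -0.2326, 0.0357]
eef_rot: [0.978, 0.209, 0.0, 0.001]
ft_force: [-14.6, 6.1, 35.4]
width: 0.0111
grip_force: 30.1
time: 37.58
ee_pos: [0.4349, -0.2322, 0.0331]
eef_rot: [0.978, 0.21, 0.001, 0.001]
ft_force: [-12.5, 7.5, 38.9]
width: 0.0112
grip_force: 30.2
```

```bash
python3 -m crank '[[[0,0,-0.1],0],[[0,0,0],0],[[0,0,0],0],[[0,0,0],0]]' 0.5; python3 -m crank '[[[0,0,-0.4],0],[[0,0,-0.8],0],[[0,-0.3,-1],0],[[0,-0.8,-1],0],[[0,-1,-1],0],[[0,-1,-1],0],[[0,-1,-0.5],0],[[0,-1,0],0],[[0,0,0],0],[[0,0,0],0]]'; python3 - <<'E'
from h import *
n=vision.camera("side")[:,:,::-1];cv2.imwrite("pics/s20.png",n);o=cv2.imread("pics/side0.png")
d=cv2.absdiff(n,o).max(2)
print("chest diff",d[115:180,240:322].mean(),(d[115:180,240:322]>60).sum())
def hm(i):
    h=cv2.cvtColor(i,cv2.COLOR_BGR2HSV);m=(h[...,1]<35)&(h[...,2]>170);q=np.argwhere(m[145:168,277:320]);return len(q),q.mean(0)
print(hm(o),hm(n))
def tmpl(y0,y1,x0,x1):
    t=o[y0:y1,x0:x1];w=n[y0-6:y1+6,x0-6:x1+6];_,v,_,l=cv2.minMaxLoc(cv2.matchTemplate(w,t,cv2.TM_CCOEFF_NORMED));return v,(l[0]-6,l[1]-6)
for nm,b in dict(lidhinge=(118,150,242,300),handle=(145,170,280,320),hammer=(250,275,260,335),brush=(282,305,260,338)).items(): print(nm,tmpl(*b))
E
```

```text
time: 38.08
ee_pos: [0.4332, -0.2325, 0.0324]
eef_rot: [0.978, 0.209, -0.0, -0.0]
ft_force: [1.0, -0.2, 1.0]
width: 0.0397
grip_force: 0.0
time: 39.33
ee_pos: [0.3709, -0.0935, 0.2041]
eef_rot: [0.978, 0.209, 0.0, 0.0]
ft_force: [-0.2, -0.6, -0.2]
width: 0.0434
grip_force: 0.0
chest diff 7.330018761726079 162
(150, array([13.21333333, 20.69333333])) (158, array([13.12025316, 21.39240506]))
lidhinge (0.995729386806488, (0, 0))
handle (0.9995408058166504, (0, 0))
hammer (0.9991990327835083, (0, 0))
brush (0.9994999170303345, (0, 0))
```

The handle, lid, hammer and brush all match the starting picture with zero shift, so the lid is shut and the gripper is clear. Handing in.

```bash
python3 -c "
from bench import r
print(r.close_job())"
```

```text
the job is handed in; nothing more can be done
None
```

The pliers are on the chest floor and the lid is fully shut, lowered by its handle after the stay was broken; the brush and hammer did not move. While breaking the stay I pushed its bar too far and the lid sank to about 0.8 rad, so I brought it back to about 1.13 with the bar still held. I handed the job in at about 39 s of the 72 s; no verdict came back.

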